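Push a petri dish through the flap of a pass-box

TASK

With the fingertips, slide the petri dish along the pass-box's deck to the doorway and push it in under the hanging flap until it drops over the small step onto the compartment floor; then draw the fingers out so that the flap falls shut behind it. Push only: never pick up, carry or upset the dish, and leave the bench timer beside it and the things around the box where they are.

Things in the scene. Friction and masses are not known exactly. Their poses are not given: they have to be found in the camera images.
- dish: round petri dish with its lid on, 58 mm diameter, 15 mm high, about 40 g, standing flat on the deck of the pass-box in front of its front wall, to the left or right of the doorway. Origin: centre of its underside, z up. It slides when pushed at its edge by a fingertip and does not roll.
- pass_box: pass-box fixed on the worktop: grey deck, white housing on its rear half. Origin: on the worktop under the middle of the doorway, in the plane of the shut flap; x points into the box (away from the robot), y left, z up. Level deck top 30 mm above the worktop, x -160 to 4 mm, y -170 to 170 mm, front and side edges open. Front wall 6 mm thick at x = 0, 80 mm high above the deck.
- doorway (a point): middle of the doorway on the deck, 30 mm above the pass-box origin. Doorway 140 mm wide (y -70 to 70), no raised sill; 4 mm past it the floor steps down by 6 mm. Only the 5 mm hinge rod (axis 70 mm above the deck) and the clear cover behind it (from x = 12 mm on, 80 to 83 mm above the deck) cross over it. Fingers leaning forward 35 to 45 degrees fit under the rod for 20 mm; upright ones do not.
- compartment (a point): middle of the floor of the closed compartment behind the flap, 85 mm past the doorway. Its floor is level, 6 mm lower than the deck; guides at y = +-76 mm, back wall at x = 165 mm of the pass-box, clear cover on top: nothing goes in from above.
- flap (a joint): angle of the aluminium flap hanging in the doorway, hinged on the rod 70 mm above the deck at x = 0, along the pass-box's y. 0 = hanging straight down, shut; grows to 1.5 as it swings into the box (never outward). 134 mm wide, 2 mm thick, about 50 g, no spring: it falls shut by its own weight but lies on whatever is under it.
- flap_edge (a point): middle of the flap's beaded lower edge, 58 mm below the hinge axis; 12 mm above the deck when shut. It lies on the 15 mm high dish as that slides in; once the dish's near rim is past the step (dish centre over 33 mm past the doorway) the dish drops onto the lower floor, its top below the edge, and the flap can fall shut.
- bench_timer: white bench timer, 60 x 66 x 19 mm, lying on the deck on the other side of the doorway from the dish. Origin: centre of its underside
- white_bottle: bystander on the worktop beside or in front of the pass-box: white plastic bottle with a blue cap, 58 dia x 128 mm. Origin: centre of its underside
- beaker: bystander on the worktop beside or in front of the pass-box: empty glass beaker, 74 dia x 91 mm. Origin: centre of its underside
- cottons: bystander on the worktop beside or in front of the pass-box: tub of cotton swabs, 77 dia x 80 mm. Origin: centre of its underside
- tape: bystander on the worktop beside or in front of the pass-box: roll of tape lying flat, 96 dia x 25 mm. Origin: centre of its underside
- marker: bystander on the worktop beside or in front of the pass-box: marker pen lying flat, 135 long, 17 thick mm. Origin: centre of its underside
Not all that is in view belongs to the job. What is shaped like the dish but yellow is not meant.

How it is judged:
On the way, in this order (a step that is already met when the one before it is completed fails the run):
1. the flap is pushed open with the dish in the doorway (value of joint flap above 0.25 rad and x of dish in the frame of pass_box between -0.04 and 0.03 m), for 0.05 s.
2. the dish is inside and the flap has fallen shut behind it (x of dish in the frame of pass_box between 0.03 and 0.15 m and y of dish in the frame of pass_box between -0.06 and 0.06 m and z of dish in the frame of pass_box between 0.02 and 0.028 m and angle between dish's own z axis and vertical below 0.1 rad and value of joint flap below 0.08 rad), for 0.1 s.
At the end, for the whole second after the job is handed in: The dish stands flat (within 0.1 rad) and at rest on the lower floor, wholly inside the compartment (its centre 30 to 150 mm past the flap's plane, within 60 mm of the middle), the flap hangs shut (below 0.08 rad), and the timer (20 mm) and the bystanders (25 mm) are where they were (all of step 2 and linear speed of dish below 0.02 m/s and distance of bench_timer from where it was at the start of the episode below 0.02 m and distance of each of white_bottle, beaker, cottons, tape, marker from where it was at the start of the episode below 0.025 m); the robot touches nothing.
It fails at once if the dish is lifted off the deck (its centre more than 8 mm up) or falls off it (z of dish in the frame of pass_box above 0.038 m or z of dish in the frame of pass_box below 0.016 m).
It fails at once if the dish is tipped by more than 0.4 rad (angle between dish's own z axis and vertical above 0.4 rad).
It fails at once if the bench timer is moved by more than 20 mm (distance of bench_timer from where it was at the start of the episode above 0.02 m).
It fails at once if a bystander is moved by more than 25 mm (distance of any of white_bottle, beaker, cottons, tape, marker from where it was at the start of the episode above 0.025 m).
It also fails if it takes over 56 s, if anything falls off the work surface, if the arm or the gripper's body presses on something with over 40 N, if the wrist force passes 120 N, or if a joint passes its speed limit or range.

ROBOT

A 6-joint arm with a two-finger parallel gripper is mounted at the origin on a cart in front of the work surface, level with it; the furniture and walls round the work are solid. World frame = base frame: x ahead of the robot, y to its left, z up, the work surface at z = 0. Lengths are in m, angles in rad, forces in N, time in s.
With the tool pointing down it reaches from about 0.35 to 0.875 m from the base axis. Payload 4.2 kg.
Tool frame: the origin (TCP) lies at the centre of the arm's flange, where the gripper is bolted on; the fingertips stand 173 mm ahead of it and the grasp point (between the pads) lies 155 mm ahead of it; z points along the fingers, y is the line along which they close (so a half turn about z gives the same grasp; the last joint's range is limited). The gripper opens to 85 mm and grips with 20 to 120 N. Pads are 22 mm wide; open, the fingers measure 114 mm over their backs; the gripper's body (76 mm by 85 mm) begins 54 mm behind the grasp point. The pads swing forward as they close: fully open they stand 13 mm farther back than shut.
Start: joints at [1.567, 0.385, 0.008, 0, -1.194, -0.259], TCP at [0.162, 0.604, 0.405] pointing down, gripper open.
Joint ranges: [-3.14, 3.14], [-1.21, 2.06], [-1.07, 1.41], [-3.16, 2.05], [-2.99, -0.16], [-3.1, 3.1]. Speed limits (rad/s): [2.79, 2.79, 3.14, 3.14, 3.14, 3.14].

INTERFACE

Orientations are given as [roll, pitch, yaw] about the fixed x, y, z axes, in that order (R = Rz(yaw) Ry(pitch) Rx(roll)).
In Python, from cell import ctrl gives the robot as it stands.
- The arm moves only by the tool jog_arm, never from a script. Its argument "increments" is a list of rows, each an object with "claw": the closure, from -1 (fully open) to 1 (shut), so that 0 is half open; "xyz": the shift along the tool's x, y, z as a fraction of full scale, a list of three; "spin": the turn about the tool's z as a fraction of full scale. A call has 1 to 12 rows; each row is the pose to reach, as a shift and turn from the pose commanded when the call began, along the tool's axes at that moment, turning the shorter way round; what a row does not reach only later rows make up. Full scale, the value 1, is 250 mm for a shift and 180 degrees for a turn. A row lasts 1/8 s, in which the tool goes at most 62.5 mm and 10.7 degrees, less where a joint would pass 70% of its speed; a pose out of reach is approached as far as the arm can. A call with a number of a shift or a turn outside -1 to 1 is refused whole. A call with a gripper value outside its range is refused whole. The fingers move at their own pace and stop on an object; "force" is the grip in N (left out, the last holds). Time passes only in rows, so rows that repeat a pose let the fingers close. It gives the time, the measured TCP pose, the force, the opening and the grip force at its end, in the units of the state.
- ctrl.get_obs(): the state, without advancing time (a new reading comes with each control period).
- ctrl.snapshot(name): name is "side" or "top" or "wrist"; returns a dict with "img" (384x512x3 uint8, red, green, blue), "z_map" (384x512 float32, m along the optical axis (not along the pixel's ray), 0 where there is no reading), "intrinsics" (3x3 intrinsics, pixels), "D" ([k1, k2, p1, p2, k3] as OpenCV has them; the pictures are not rectified), "world_to_cam" (4x4, takes a point from world to camera coordinates). Camera axes: x right, y down, z forward; pixel columns grow to the right and rows downward; lengths in m; the calibration is good to about 2 mm. A picture is of the moment at which its call begins.
- ctrl.close_job(): hands the job in; it is judged then, once.
Trained networks look in the newest picture that a camera, given by its name, has taken for a name from the list of things; names that differ only in an ending like _2 or _b are one class to them, and where a whole thing is asked for, a point or a joint stands for the part that bears it (a point fixed in the world has none). Each returns a list of dicts, best first, with "p" (0 to 1); they miss things now and then, are a little off and sometimes report something else, mostly with a low value. They report only what shows in the picture. A call takes as long as a camera call. They do not tell look-alikes from the thing itself.
- ctrl.boxes_of(query, camera): "xyz" ([x, y, z] in m, in world coordinates, good to about 4 mm: the middle of the surface that is visible of it).
The state is a dict: "time": time; "joint_positions": joint angles; "qd": joint speeds; "joint_efforts": joint torques, N m; "ee_pos": TCP position; "tcp_rot": TCP orientation; "contact_force": force on the tool from outside, world axes, zero at the start; "ft_torque": the same for the moment, N m; "width": opening from 0.0 (shut) to 1.0 (fully open); "grasp_force": force on a finger pad.
Only numpy, scipy, OpenCV 4.12 (cv2) and the standard library are available. Lean on these libraries where they do the work, as an engineer would, in place of code of your own. Each camera call takes 0.05 s, during which the arm holds its last target. There are 200 camera calls.

## Working session

There is one attempt and no reset: what is moved stays moved. The work goes in short steps, Python scripts to look and compute and a tool call to move; the robot and the scene stay as the last step left them, time stands still between calls to the robot, and variables do not carry over. Pictures are saved under pics/ and viewed, at most 10 in all, crops included, and the job is handed in when it is done.

Besides the shell and the picture viewer there is one more tool, called after "Call:" as name(argument=value, ...), one argument or row to a line, values as JSON. jog_arm: Moves the arm, as the interface text tells. Its arguments: {"type":"object","properties":{"increments":{"type":"array"},"force":{"type":"number"}},"required":["increments"]}

```bash
mkdir -p pics; ls; python3 - <<'E'
from cell import ctrl
import cv2, numpy as np
o=ctrl.get_obs(); print(o['time'],o['ee_pos'],o['tcp_rot'],o['width'])
for c in ['top','side']:
    s=ctrl.snapshot(c); np.savez(f'pics/{c}0.npz',**s)
    cv2.imwrite(f'pics/{c}0.png',s['img'][:,:,::-1]); print(c,s['world_to_cam'].round(3).tolist(),s['intrinsics'].round(1).tolist(),s['D'])
    for q in ['dish','pass_box','flap','bench_timer','white_bottle','beaker','cottons','tape','marker']:
        print(q,[(np.round(d['xyz'],3).tolist(),round(d['p'],2)) for d in ctrl.boxes_of(q,c)])
E
```

```text
pics
0.0 [0.16230027 0.60334441 0.40363605] [ 3.13941936e+00 -1.35231829e-04 -2.63019311e-01] 1.0001021483387884
top [[0.026, -1.0, 0.012, 0.037], [-0.989, -0.028, -0.147, 0.55], [0.147, -0.008, -0.989, 1.142], [0.0, 0.0, 0.0, 1.0]] [[386.8, 0.0, 253.8], [0.0, 386.8, 192.6], [0.0, 0.0, 1.0]] [0.00902126 0.         0.         0.         0.        ]
dish [([0.348, -0.035, 0.02], 0.77), ([0.582, -0.088, 0.041], 0.71), ([0.44, -0.061, 0.017], 0.49)]
pass_box [([0.692, 0.021, 0.111], 0.97)]
flap [([0.673, 0.024, 0.072], 0.82), ([0.58, -0.09, 0.041], 0.22)]
bench_timer [([0.59, 0.133, 0.045], 0.7)]
white_bottle [([0.612, -0.304, 0.091], 0.83), ([0.588, 0.134, 0.044], 0.74)]
beaker [([0.48, -0.344, 0.04], 0.98)]
cottons [([0.528, 0.417, 0.078], 0.66)]
tape [([0.41, 0.409, 0.024], 0.63), ([0.48, -0.341, 0.042], 0.17)]
marker [([0.345, -0.208, 0.016], 0.53)]
side [[0.999, -0.04, -0.007, -0.538], [-0.028, -0.573, -0.819, 0.111], [0.029, 0.819, -0.573, 1.124], [0.0, 0.0, 0.0, 1.0]] [[411.5, 0.0, 253.1], [0.0, 411.5, 194.7], [0.0, 0.0, 1.0]] [-0.1245254  0.         0.         0.         0.       ]
dish [([0.446, -0.064, 0.016], 0.86), ([0.348, -0.041, 0.011], 0.61), ([0.582, -0.1, 0.042], 0.6)]
pass_box [([0.699, -0.041, 0.066], 0.58)]
flap [([0.673, 0.021, 0.07], 0.57)]
bench_timer [([0.587, 0.12, 0.048], 0.8), ([0.674, 0.022, 0.071], 0.34)]
white_bottle [([0.622, -0.338, 0.08], 0.74)]
beaker [([0.48, -0.346, 0.056], 0.78), ([0.706, -0.05, 0.066], 0.51)]
cottons [([0.533, 0.405, 0.058], 0.79)]
tape [([0.417, 0.392, 0.02], 0.61)]
marker [([0.704, -0.043, 0.064], 0.66), ([0.34, -0.211, 0.014], 0.55)]
```

```bash
python3 - <<'E'
import cv2,numpy as np
a=cv2.imread('pics/top0.png');cv2.imwrite('pics/top0b.png',cv2.resize(a,(800,600),interpolation=cv2.INTER_CUBIC))
s=np.load('pics/top0.npz');K=s['intrinsics'];D=s['D'];T=s['world_to_cam']
for p in [(.348,-.035,.02),(.582,-.09,.041),(.44,-.061,.017),(.673,.022,.07),(.59,.133,.045)]:
    c=T[:3,:3]@np.array(p)+T[:3,3]; print(p,cv2.projectPoints(c[None],np.zeros(3),np.zeros(3),K,D)[0].ravel()*800/512)
c=(T@[.6,0.0,.04,1]); u,v=(K@(c[:3]/c[2]))[:2].astype(int)
cv2.imwrite('pics/crop0.png',cv2.resize(a[v-75:v+75,u-100:u+100],(800,600),interpolation=cv2.INTER_CUBIC));print(u,v)
E
```

```text
(0.348, -0.035, 0.02) [438.28192631 405.81589285]
(0.582, -0.09, 0.041) [469.02136032 286.07715748]
(0.44, -0.061, 0.017) [452.09551444 358.7487934 ]
(0.673, 0.022, 0.07) [413.71966977 235.65967036]
(0.59, 0.133, 0.045) [355.61791599 278.49373648]
270 176
```

View pics/top0b.png

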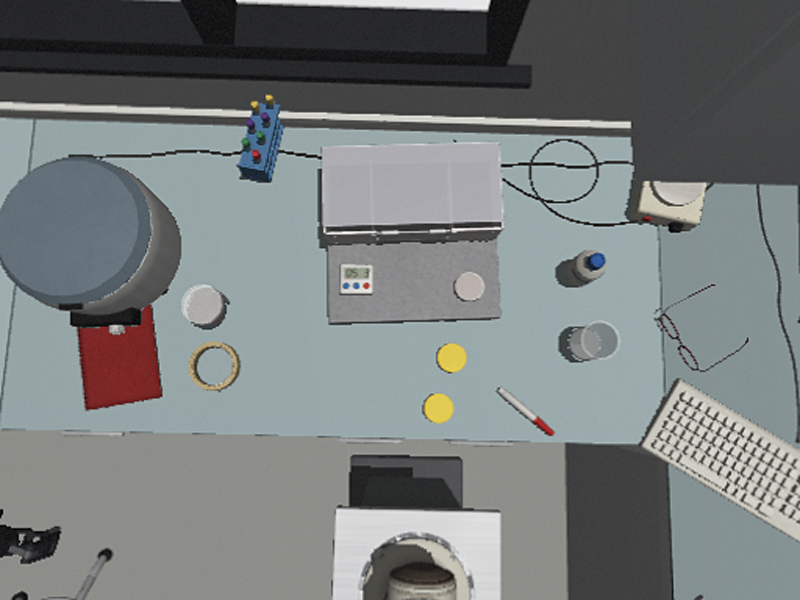

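View pics/crop0.png

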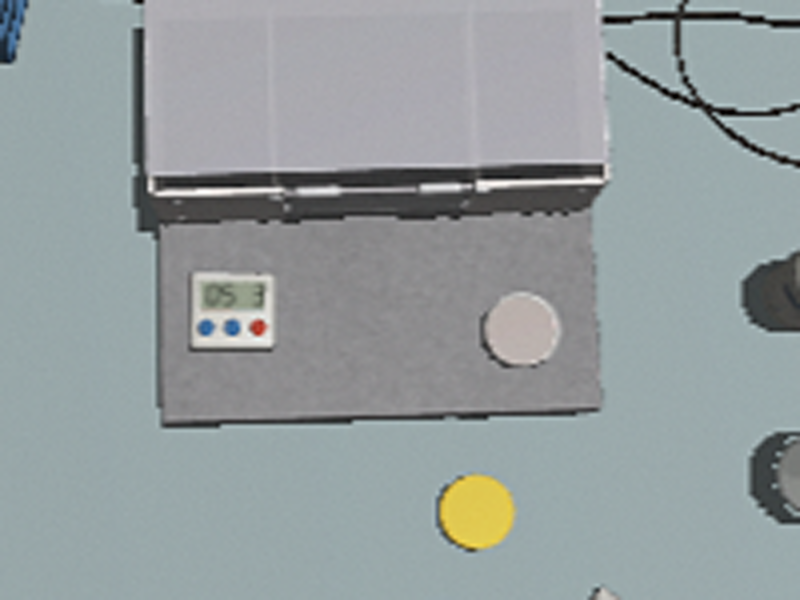

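View pics/side0.png

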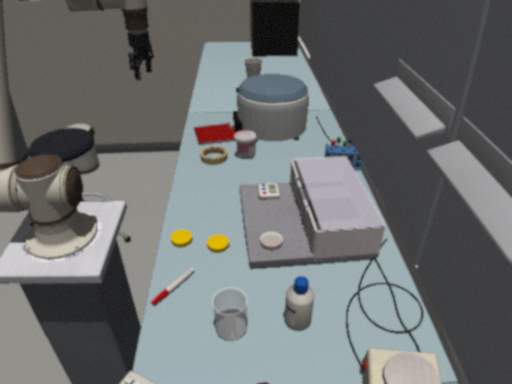

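The dish must be the pale disc on the grey deck, at (469,286) in the top view and (271,240) in the side view. The look-alikes are the two yellow discs on the worktop at (451,358) and (438,408), and neither is meant. The crop confirms the choice: a pale lidded disc on the deck, right of the doorway, with the timer at left. Next I fit the box and dish poses from the depth map.

```bash
cat > h.py <<'E'
import numpy as np,cv2
def cloud(s):
    K,D,T,Z=s['intrinsics'],s['D'],s['world_to_cam'],s['z_map']
    v,u=np.mgrid[:384,:512]; p=cv2.undistortPoints(np.stack([u.ravel(),v.ravel()],1).astype(float)[:,None],K,D)[:,0].reshape(384,512,2)
    P=np.dstack([p*Z[...,None],Z]); return (P-T[:3,3])@T[:3,:3], Z>0
def jog(o,tgt,yaw=None):
    from scipy.spatial.transform import Rotation as R
    M=R.from_euler('xyz',o['tcp_rot']).as_matrix()
    d=M.T@(np.array(tgt)-o['ee_pos'])/.25
    sp=None if yaw is None else -((yaw-o['tcp_rot'][2]+np.pi)%(2*np.pi)-np.pi)/np.pi
    return d.round(3),sp
E
python3 - <<'E'
import numpy as np,cv2
from h import *
s=np.load('pics/top0.npz');P,ok=cloud(s);X,Y,Z=P[...,0],P[...,1],P[...,2]
reg=ok&(X>.45)&(X<.68)&(abs(Y-.02)<.25)
deck=reg&(Z>.022)&(Z<.06)
print('deck z',np.median(Z[reg&(Z>.022)&(Z<.037)]))
# front edge & side edges
ys=np.arange(-.12,.17,.01);fx=[X[deck&(abs(Y-y)<.005)].min() for y in ys];print('front',np.polyfit(ys,fx,1))
xs=np.arange(.53,.62,.01)
for f,n in((np.min,'right'),(np.max,'left')):
    print(n,np.polyfit(xs,[f(Y[deck&(abs(X-x)<.005)]) for x in xs],1))
d=reg&(Z>.039)&(Z<.056)&(Y<0);c=np.stack([X[d],Y[d]],1).astype(np.float32);print('dish',cv2.minEnclosingCircle(c),c.mean(0),np.median(Z[d]))
d=reg&(Z>.039)&(Z<.056)&(Y>0);print('timer',cv2.minAreaRect(np.stack([X[d],Y[d]],1).astype(np.float32)))
w=ok&(X>.62)&(X<.72)&(Z>.1)&(Z<.125)
for y in np.arange(-.16,.2,.02):
    m=w&(abs(Y-y)<.01); print(round(y,2), X[m].min().round(4) if m.any() else None, np.median(Z[m]).round(4) if m.any() else None)
E
```

```text
deck z 0.02979868761343908
front [-0.06161546  0.5153743 ]
right [ 0.04972682 -0.17730625]
left [0.04616746 0.16131643]
dish ((0.6288803219795227, -0.06651973724365234), 0.07992638647556305) [ 0.59740436 -0.08448824] 0.04484769828300469
timer ((0.615752100944519, 0.09360615164041519), (0.10663112252950668, 0.19068248569965363), 3.8226983547210693)
-0.16 None None
-0.14 0.6795 0.1116
-0.12 0.6775 0.1121
-0.1 0.677 0.1121
-0.08 0.6757 0.1124
-0.06 0.6719 0.1125
-0.04 0.6718 0.1122
-0.02 0.6714 0.1121
-0.0 0.6706 0.1126
0.02 0.6727 0.1121
0.04 0.6691 0.1129
0.06 0.6678 0.1125
0.08 0.6653 0.1127
0.1 0.6624 0.1124
0.12 0.6648 0.1124
0.14 0.6628 0.1122
0.16 0.6615 0.1123
0.18 0.6599 0.1131
```

Box origin is about (0.674, 0.0245) with yaw about 0.055. The dish is about 98 mm in front of the doorway and 113 mm to its right. I'll shut the gripper and go to a hover right of the dish.

```bash
cat >> h.py <<'E'
O=np.array([.674,.0245]);A=.055
def b2w(x,y): return O+np.array([x*np.cos(A)-y*np.sin(A),x*np.sin(A)+y*np.cos(A)])
def w2b(p): d=np.array(p)[:2]-O; return np.array([d[0]*np.cos(A)+d[1]*np.sin(A),-d[0]*np.sin(A)+d[1]*np.cos(A)])
def dish(s):
    P,ok=cloud(s);X,Y,Z=P[...,0],P[...,1],P[...,2];B=(P[...,:2]-O)@np.array([[np.cos(A),-np.sin(A)],[np.sin(A),np.cos(A)]])
    m=ok&(Z>.039)&(Z<.05)&(B[...,0]>-.158)&(B[...,0]<-.01)&(B[...,1]<.06)&(B[...,1]>-.168)
    c=B[m].astype(np.float32); return cv2.minEnclosingCircle(c),np.median(c,0),len(c)
E
python3 - <<'E'
from h import *
s=np.load('pics/top0.npz');print(dish(s))
from cell import ctrl
o=ctrl.get_obs(); print(o['time'],jog(o,[*b2w(-.098,-.187),.33],A),b2w(-.098,-.187))
E
```

```text
(((-0.09830044209957123, -0.1081143170595169), 0.029076868668198586), array([-0.09884005, -0.10749844], dtype=float32), 278)
1.0 (array([2.439, 2.538, 0.299]), np.float64(-0.10116137642002762)) [ 0.586428   -0.16760452]
```

Call:
jog_arm(
  increments=[
    {"xyz":[1,1,0],"spin":0,"claw":1},
    {"xyz":[1,1,0],"spin":0,"claw":1},
    {"xyz":[1,1,0],"spin":0,"claw":1},
    {"xyz":[1,1,0],"spin":0,"claw":1},
    {"xyz":[1,1,0],"spin":0,"claw":1},
    {"xyz":[1,1,0],"spin":0,"claw":1},
  ],
  force=40,
)

```text
time: 1.75
ee_pos: [0.3394, 0.2948, 0.4051]
tcp_rot: [-3.141, -0.0, -0.264]
contact_force: [0.3, 0.2, 0.5]
width: -0.002
grasp_force: 0.0
```

Call:
jog_arm(
  increments=[
    {"xyz":[1,1,0],"spin":0,"claw":1},
    {"xyz":[1,1,0],"spin":0,"claw":1},
    {"xyz":[1,1,0],"spin":0,"claw":1},
    {"xyz":[1,1,0],"spin":0,"claw":1},
    {"xyz":[1,1,0],"spin":0,"claw":1},
    {"xyz":[1,1,0],"spin":0,"claw":1},
  ],
)

```text
time: 2.5
ee_pos: [0.5162, -0.0116, 0.4048]
tcp_rot: [-3.142, -0.0, -0.265]
contact_force: [0.1, -0.2, 0.9]
width: 0.002
grasp_force: 0.0
```

```bash
python3 - <<'E'
from h import *
from cell import ctrl
o=ctrl.get_obs(); print(o['time'],o['ee_pos'],o['tcp_rot'],o['width'],o['joint_positions'],o['contact_force'],jog(o,[*b2w(-.098,-.182),.30],A))
E
```

```text
2.5 [ 0.51615642 -0.01161381  0.40481269] [-3.14151572e+00 -4.59143830e-04 -2.64841791e-01] 0.002159012875433367 [ 2.92233979e-01  1.99411824e-01 -2.55208163e-01  1.97555658e-04
 -1.11574595e+00  1.01363379e+00] [ 0.09556578 -0.2255377   0.91677688] (array([0.428, 0.51 , 0.419]), np.float64(-0.1018088040032761))
```

Call:
jog_arm(
  increments=[
    {"xyz":[0.43,0.51,0.42],"spin":-0.102,"claw":1},
    {"xyz":[0.43,0.51,0.42],"spin":-0.102,"claw":1},
    {"xyz":[0.43,0.51,0.42],"spin":-0.102,"claw":1},
    {"xyz":[0.43,0.51,0.42],"spin":-0.102,"claw":1},
  ],
)

```text
time: 3.0
ee_pos: [0.586, -0.1629, 0.2963]
tcp_rot: [-3.141, 0.005, 0.054]
contact_force: [0.0, 0.0, -0.0]
width: 0.0
grasp_force: 0.0
```

```bash
python3 - <<'E'
from h import *
from cell import ctrl
o=ctrl.get_obs(); p=o['ee_pos'];print(o['time'],p,o['tcp_rot'],w2b(p),jog(o,[*b2w(-.098,-.164),.222],A))
s=ctrl.snapshot('side');a=s['img'][:,:,::-1]
P,ok=cloud(s)
m=ok&(np.hypot(P[...,0]-p[0],P[...,1]-p[1])<.07)&(P[...,2]>.06)&(P[...,2]<p[2])
z=P[...,2][m];print('lowest',np.sort(z)[:15].round(4))
for lo in np.arange(p[2]-.2,p[2]-.05,.01):
    k=m&(P[...,2]>=lo)&(P[...,2]<lo+.01)
    if k.sum()>3:
        b=np.array([w2b(q) for q in P[k]])-w2b(p); print(round(p[2]-lo-.005,3),b.min(0).round(3),b.max(0).round(3))
cv2.imwrite('pics/side1.png',cv2.resize(a[150:300,180:380],(800,600)))
E
```

```text
3.0 [ 0.58604329 -0.1628892   0.29628972] [-3.14103028  0.00533481  0.05367386] [-0.09812492 -0.18227066] (array([ 0.002, -0.073,  0.297]), np.float64(-0.0004221248646310686))
lowest [0.1246 0.1246 0.1249 0.1253 0.1256 0.1262 0.1265 0.1269 0.1282 0.1283
 0.1286 0.1292 0.1293 0.1297 0.1301]
0.175 [-0.011 -0.007] [ 0.01  -0.005]
0.165 [-0.012 -0.014] [0.009 0.007]
0.155 [-0.012 -0.014] [0.009 0.007]
0.145 [-0.012 -0.013] [ 0.009 -0.004]
0.135 [-0.014 -0.012] [-0.013  0.009]
0.125 [-0.014 -0.033] [0.011 0.011]
0.115 [-0.014 -0.043] [ 0.011 -0.01 ]
0.105 [-0.018 -0.05 ] [0.015 0.006]
0.095 [-0.018 -0.059] [0.016 0.007]
0.085 [-0.019 -0.062] [ 0.018 -0.009]
0.075 [-0.02  -0.059] [0.018 0.011]
0.065 [-0.02  -0.044] [ 0.018 -0.009]
0.055 [-0.012 -0.043] [ 0.01  -0.023]
0.045 [-0.038 -0.038] [0.03  0.005]
```

View pics/side1.png

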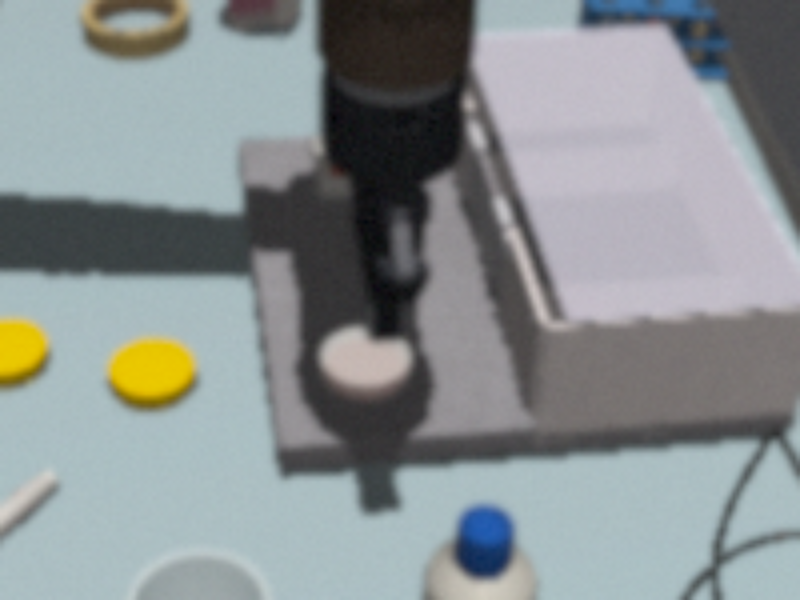

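The side crop shows the shut fingers at about (390,330) px right of the dish at (365,360), clear of the wall. From the cloud, the shut tip is 172 mm ahead of the TCP, its half width is 11 mm along x and 14 mm along y, and the profile along x is slim. So pushing with the closed gripper at the box's yaw works without any spin.

Call:
jog_arm(
  increments=[
    {"xyz":[0,-0.06,0.15],"spin":0,"claw":1},
    {"xyz":[0,-0.06,0.31],"spin":0,"claw":1},
    {"xyz":[0,-0.06,0.34],"spin":0,"claw":1},
    {"xyz":[0,-0.06,0.34],"spin":0,"claw":1},
  ],
)

```text
time: 3.55
ee_pos: [0.5856, -0.1447, 0.216]
tcp_rot: [3.141, -0.002, 0.059]
contact_force: [0.6, -0.1, -0.4]
width: 0.0
grasp_force: 0.0
```

```bash
python3 - <<'E'
from h import *
from cell import ctrl
o=ctrl.get_obs(); p=o['ee_pos'];print(o['time'],p,o['tcp_rot'],w2b(p),o['contact_force'],jog(o,[*b2w(-.098,-.043),.209],A))
E
```

```text
3.55 [ 0.58564662 -0.14468023  0.21595007] [ 3.14108076e+00 -1.51262356e-03  5.90292388e-02] [-0.09752    -0.16406743] [ 0.61117492 -0.09217145 -0.43260149] (array([-0.   , -0.484,  0.028]), np.float64(0.001282546540430795))
```

Call:
jog_arm(
  increments=[
    {"xyz":[0,0,0.02],"spin":0,"claw":1},
    {"xyz":[0,-0.04,0.02],"spin":0,"claw":1},
    {"xyz":[0,-0.09,0.02],"spin":0,"claw":1},
    {"xyz":[0,-0.14,0.02],"spin":0,"claw":1},
    {"xyz":[0,-0.19,0.02],"spin":0,"claw":1},
    {"xyz":[0,-0.24,0.02],"spin":0,"claw":1},
    {"xyz":[0,-0.29,0.02],"spin":0,"claw":1},
    {"xyz":[0,-0.34,0.02],"spin":0,"claw":1},
    {"xyz":[0,-0.39,0.02],"spin":0,"claw":1},
    {"xyz":[0,-0.43,0.02],"spin":0,"claw":1},
    {"xyz":[0,-0.46,0.02],"spin":0,"claw":1},
    {"xyz":[0,-0.48,0.02],"spin":0,"claw":1},
  ],
)

```text
time: 5.05
ee_pos: [0.5783, -0.0249, 0.2101]
tcp_rot: [3.141, -0.001, 0.058]
contact_force: [0.7, -3.8, 4.4]
width: 0.003
grasp_force: 2.8
```

Call:
jog_arm(
  increments=[
    {"xyz":[0,0.06,0],"spin":0,"claw":1},
    {"xyz":[0,0.1,-0.3],"spin":0,"claw":1},
    {"xyz":[-0.5,0.1,-0.3],"spin":0,"claw":1},
    {"xyz":[-0.5,0.1,-0.3],"spin":0,"claw":1},
    {"xyz":[-0.5,0.1,-0.3],"spin":0,"claw":1},
  ],
)

```text
time: 5.68
ee_pos: [0.4495, -0.0588, 0.2837]
tcp_rot: [-3.141, 0.006, 0.056]
contact_force: [-0.2, 0.2, 0.7]
width: -0.0
grasp_force: 0.0
```

```bash
python3 - <<'E'
from h import *
from cell import ctrl
o=ctrl.get_obs(); p=o['ee_pos'];print(o['time'],p,o['tcp_rot'],w2b(p),o['contact_force'])
s=ctrl.snapshot('top');d=dish(s);print(d)
cv2.imwrite('pics/top2.png',cv2.resize(s['img'][101:251,170:370,::-1],(800,600)))
s=ctrl.snapshot('side');print(dish(s))
print([ (np.round(q['xyz'],3),q['p']) for q in ctrl.boxes_of('dish','side')])
E
```

```text
5.675 [ 0.44948619 -0.05882501  0.28373641] [-3.1406347   0.00576404  0.05562195] [-0.22875488 -0.07085697] [-0.23028271  0.24145924  0.68177807]
(((-0.09896273910999298, -0.0012102241162210703), 0.02922694943845272), array([-0.09895837, -0.00149869], dtype=float32), 276)
(((-0.09891904145479202, -0.0029168231412768364), 0.031288813799619675), array([-0.09973702, -0.00606016], dtype=float32), 236)
[(array([0.579, 0.006, 0.042]), 0.86), (array([ 0.703, -0.055,  0.065]), 0.74), (array([ 0.349, -0.046,  0.016]), 0.61), (array([ 0.446, -0.063,  0.017]), 0.59)]
```

View pics/top2.png

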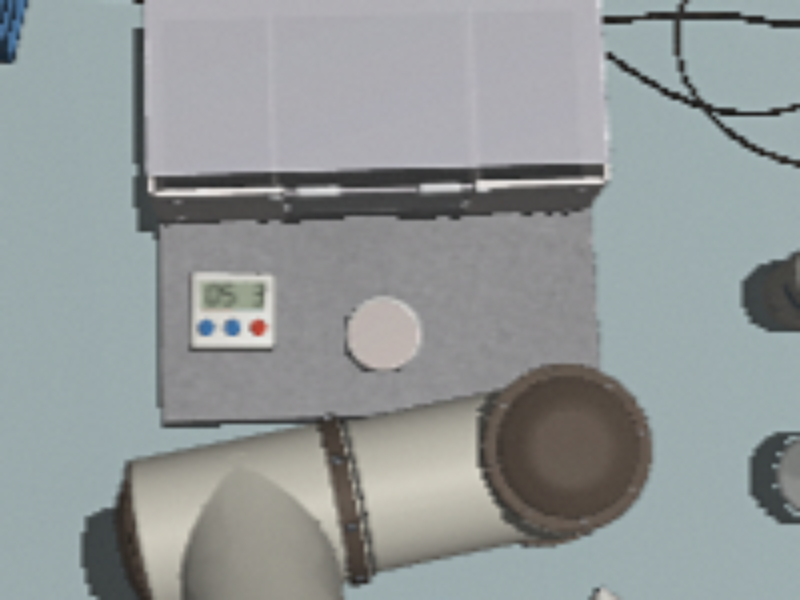

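The dish now sits mid-doorway at (383,333) px in the crop, at box (-0.099, -0.001). The timer at (232,312) is untouched. Before the fast push I run a full-speed stop in free air to see how the arm overshoots.

Call:
jog_arm(
  increments=[
    {"xyz":[-0.1,-0.28,0],"spin":0,"claw":1},
    {"xyz":[-0.1,-0.28,0],"spin":0,"claw":1},
    {"xyz":[-0.1,-0.28,0],"spin":0,"claw":1},
  ],
)

```text
time: 6.2
ee_pos: [0.4267, 0.0117, 0.2845]
tcp_rot: [3.142, -0.0, 0.06]
contact_force: [0.6, -0.4, 0.1]
width: 0.001
grasp_force: 0.0
```

Call:
jog_arm(
  increments=[
    {"xyz":[0.25,0,0],"spin":0,"claw":1},
    {"xyz":[0.5,0,0],"spin":0,"claw":1},
  ],
)

```text
time: 6.45
ee_pos: [0.553, 0.0172, 0.2847]
tcp_rot: [3.141, -0.001, 0.057]
contact_force: [0.2, 0.2, 0.9]
width: 0.002
grasp_force: 0.0
```

```bash
python3 - <<'E'
from h import *
from cell import ctrl
for i in range(5):
    o=ctrl.get_obs(); p=o['ee_pos'];print(o['time'],p.round(4),o['tcp_rot'].round(4),w2b(p).round(4),np.abs(o['qd']).max().round(3))
    if i<4: ctrl.snapshot('wrist')
E
```

```text
6.45 [0.553  0.0172 0.2847] [ 3.1414e+00 -7.0000e-04  5.7300e-02] [-0.1212 -0.0006] 1.224
6.5 [0.5607 0.0182 0.2842] [ 3.1402 -0.0082  0.0586] [-1.135e-01 -1.000e-04] 0.116
6.55 [0.557  0.0177 0.2835] [ 3.1409 -0.0036  0.0563] [-0.1172 -0.0004] 0.144
6.6 [0.5539 0.0172 0.2831] [3.1412e+00 5.0000e-04 5.5200e-02] [-0.1203 -0.0007] 0.098
6.65 [0.552  0.017  0.2831] [3.1413e+00 2.2000e-03 5.5200e-02] [-0.1222 -0.0007] 0.06
```

Overshoot is about 9 mm past the commanded stop, then it settles back. Now I descend behind the dish.

Call:
jog_arm(
  increments=[
    {"xyz":[-0.25,0,0],"spin":0,"claw":1},
    {"xyz":[-0.25,0,0.15],"spin":0,"claw":1},
    {"xyz":[-0.25,0,0.29],"spin":0,"claw":1},
    {"xyz":[-0.2,0,0.29],"spin":0,"claw":1},
    {"xyz":[-0.14,0,0.29],"spin":0,"claw":1},
    {"xyz":[-0.1,0,0.29],"spin":0,"claw":1},
    {"xyz":[-0.1,0,0.29],"spin":0,"claw":1},
  ],
)

```text
time: 7.52
ee_pos: [0.5269, 0.0167, 0.2131]
tcp_rot: [-3.141, -0.002, 0.057]
contact_force: [-0.3, 0.1, 0.5]
width: -0.0
grasp_force: 0.0
```

```bash
python3 - <<'E'
from h import *
from cell import ctrl
s=ctrl.snapshot('side');ctrl.snapshot('side')
o=ctrl.get_obs(); p=o['ee_pos'];print(o['time'],p,o['tcp_rot'],w2b(p),o['contact_force'],jog(o,[*b2w(-.025,-.001),.211],A))
cv2.imwrite('pics/side3.png',cv2.resize(s['img'][150:300,180:380,::-1],(800,600)))
E
```

```text
7.625 [0.52563665 0.01648163 0.21254601] [-3.14134505e+00 -2.08720359e-04  5.72341856e-02] [-0.1485798   0.00014962] [0.75141063 0.11806892 0.27710904] (array([0.494, 0.006, 0.006]), np.float64(0.0007111633590652855))
```

View pics/side3.png

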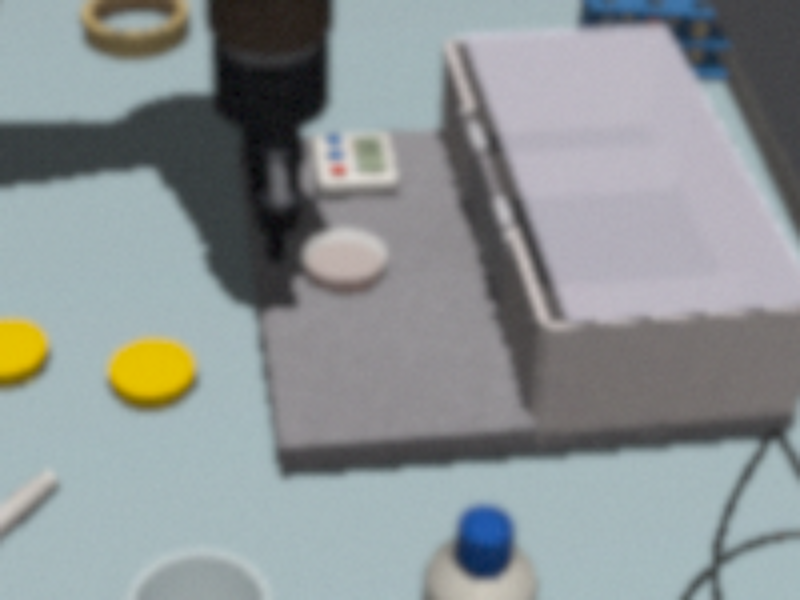

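The crop shows the tip at (278,250) behind the dish's near rim at (302,255), with the path to the flap clear. Now a gentle contact, then the full-speed push into the doorway and an immediate draw-back.

Call:
jog_arm(
  increments=[
    {"xyz":[0.04,0,0.005],"spin":0,"claw":1},
    {"xyz":[0.245,0,0.005],"spin":0,"claw":1},
    {"xyz":[0.495,0,0.005],"spin":0,"claw":1},
    {"xyz":[0.3,0,0.005],"spin":0,"claw":1},
    {"xyz":[0.1,0,0.005],"spin":0,"claw":1},
    {"xyz":[0,0,0],"spin":0,"claw":1},
  ],
)

```text
time: 8.38
ee_pos: [0.5237, 0.0162, 0.2116]
tcp_rot: [3.141, 0.003, 0.057]
contact_force: [0.5, -0.1, 0.6]
width: 0.002
grasp_force: 0.0
```

```bash
python3 - <<'E'
from h import *
from cell import ctrl
s=ctrl.snapshot('side');t=ctrl.snapshot('top')
o=ctrl.get_obs(); p=o['ee_pos'];print(o['time'],p,w2b(p),o['contact_force'])
for c in('side','top'):print([ (np.round(q['xyz'],3),w2b(q['xyz']).round(3),round(q['p'],2)) for q in ctrl.boxes_of('dish',c)],[ (np.round(q['xyz'],3),round(q['p'],2)) for q in ctrl.boxes_of('flap',c)])
im=np.hstack([cv2.resize(x,(400,600)) for x in (s['img'][170:290,280:360,::-1],t['img'][80:200,215:295,::-1])])
cv2.imwrite('pics/both4.png',im)
E
```

```text
8.475 [0.52354264 0.01620343 0.21219987] [-1.50685936e-01 -1.30431510e-05] [0.62923767 0.49982043 0.41605087]
[(array([ 0.444, -0.064,  0.018]), array([-0.234, -0.075]), 0.89), (array([ 0.349, -0.042,  0.015]), array([-0.328, -0.048]), 0.72), (array([0.708, 0.012, 0.037]), array([ 0.034, -0.015]), 0.59), (array([0.673, 0.019, 0.072]), array([-0.001, -0.005]), 0.19)] [(array([0.672, 0.021, 0.072]), 0.59)]
[(array([ 0.35 , -0.039,  0.018]), array([-0.327, -0.046]), 0.8), (array([ 0.443, -0.059,  0.014]), array([-0.236, -0.071]), 0.67)] [(array([0.671, 0.027, 0.075]), 0.55)]
```

View pics/both4.png

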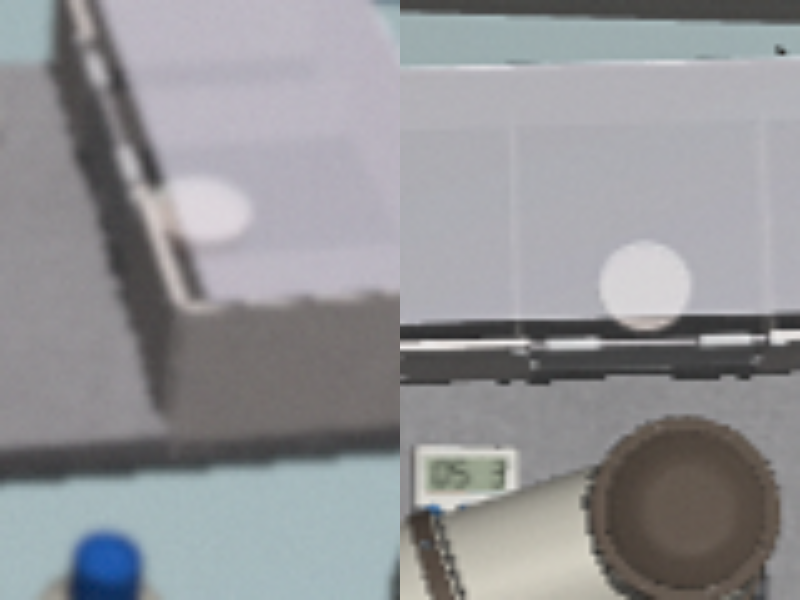

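The dish shows through the clear cover behind the shut-looking flap, at side px (207,210) and top px (645,286) of the crop. Let me triangulate it and check the flap.

```bash
python3 - <<'E'
from h import *
from cell import ctrl
R=[];ims=[]
for c,box in(('top',(250,120,280,155)),('side',(305,195,345,225))):
    s=ctrl.snapshot(c);g=s['img'].astype(float);x0,y0,x1,y1=box
    sub=g[y0:y1,x0:x1].mean(2); th=(np.median(g[y0-15:y0,x0:x1].mean(2))+sub.max())/2
    n,l,st,ce=cv2.connectedComponentsWithStats((sub>th).astype(np.uint8)); k=1+st[1:,4].argmax()
    e=cv2.fitEllipse(cv2.findContours((l==k).astype(np.uint8),0,1)[0][0]) ; uv=np.array(e[0])+[x0,y0]
    q=cv2.undistortPoints(uv.reshape(1,1,2),s['intrinsics'],s['D']).ravel();T=s['world_to_cam']
    d=T[:3,:3].T@[*q,1];C=-T[:3,:3].T@T[:3,3];R.append((C,d)); pz=C+d*(.039-C[2])/d[2]
    print(c,uv,e[1],ce[k]+[x0,y0],'box at z=.039',w2b(pz), 'at .045',w2b(C+d*(.045-C[2])/d[2]))
    P,ok=cloud(s);B=(P[...,:2]-O)@np.array([[np.cos(A),-np.sin(A)],[np.sin(A),np.cos(A)]])
    m=ok&(abs(B[...,1])<.06)&(B[...,0]>-.004)&(B[...,0]<.06)&(P[...,2]<.1)
    if c=='side': m=m
    h=[(round(z,3),B[...,0][m&(abs(P[...,2]-z)<.005)].round(3).tolist()[:8]) for z in np.arange(.02,.1,.01)]
    print(h)
(C1,d1),(C2,d2)=R;t=np.linalg.lstsq(np.stack([d1,-d2],1),C2-C1,rcond=None)[0];a,b=C1+t[0]*d1,C2+t[1]*d2;print('tri',a,b,w2b((a+b)/2))
E
```

```text
top [263.55903149 135.99697876] (13.97339916229248, 17.363662719726562) [263.54807692 136.02884615] box at z=.039 [ 0.05464918 -0.00169668] at .045 [ 0.05284746 -0.0014136 ]
[(np.float64(0.02), [0.036, 0.036, 0.036, 0.036, 0.036, 0.035, 0.035, 0.035]), (np.float64(0.03), [0.035, 0.035, 0.034, 0.034, 0.034, 0.033, 0.033, 0.032]), (np.float64(0.04), [0.031, 0.033, 0.031, 0.032, 0.03, 0.029, 0.028, 0.03]), (np.float64(0.05), [-0.0, -0.0, 0.0, 0.0, -0.001, -0.001, -0.001, -0.001]), (np.float64(0.06), [-0.0, -0.001, -0.0, -0.001, -0.001, -0.001, -0.001, -0.0]), (np.float64(0.07), [-0.0, -0.0, -0.001, -0.002, -0.0, -0.001, -0.001, -0.0]), (np.float64(0.08), [-0.0, -0.001, -0.001, -0.001, -0.001, -0.002, -0.001, -0.001]), (np.float64(0.09), [-0.001, -0.001, -0.001, -0.001, -0.001, -0.001, -0.001, -0.002])]
side [321.51115417 211.2382431 ] (10.508793830871582, 14.786125183105469) [321.52592593 211.18518519] box at z=.039 [ 0.05590198 -0.00562979] at .045 [ 0.0535538  -0.01330952]
[(np.float64(0.02), [0.032, 0.035, 0.038, 0.041, 0.03, 0.034, 0.037, 0.04]), (np.float64(0.03), [-0.004, -0.001, -0.002, -0.004, -0.004, -0.0, -0.002, -0.002]), (np.float64(0.04), [-0.004, -0.004, 0.031, 0.034, 0.028, 0.03, 0.033, 0.027]), (np.float64(0.05), [-0.003, -0.004, -0.003, -0.004, -0.003, -0.003, -0.004, -0.003]), (np.float64(0.06), [-0.004, -0.003, -0.004, -0.003, -0.003, -0.003, -0.004, -0.004]), (np.float64(0.07), [-0.004, -0.004, -0.003, -0.004, -0.003, -0.004, -0.004, -0.004]), (np.float64(0.08), [-0.004, -0.003, -0.003, -0.004, -0.004, -0.004, -0.004, -0.004]), (np.float64(0.09), [-0.004, -0.004, -0.004, -0.004, -0.004, -0.004, -0.004, -0.004])]
tri [0.72965729 0.02570915 0.03570178] [0.7310487  0.02569034 0.03612316] [ 0.05633374 -0.00189992]
```

The dish is about 54 mm inside, its top at about 0.037 m (on the lower floor), and the flap is vertical at x ≈ 0 along its whole height. The arm is clear of everything, so I hand in.

```bash
python3 -c "
from cell import ctrl
print(ctrl.close_job())"
```

```text
the job is handed in; nothing more can be done
None
```

The dish was pushed through the doorway and sits about 54 mm inside on the lower floor, with the flap hanging shut and the timer unmoved in the last views; I did not re-measure the bystanders. The job is handed in, but no verdict came back.

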